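Dial the isolation code and hang the lock-out tag

ROBOT

A 7-joint arm with a two-finger parallel gripper is mounted at the origin on a cart in front of the work surface, level with it; the furniture and walls round the work are solid. World frame = base frame: x ahead of the robot, y to its left, z up, the work surface at z = 0. Lengths are in m, angles in degrees, forces in N, time in s.
With the tool pointing down it reaches from about 0.425 to 0.875 m from the base axis. Payload 4.7 kg.
Tool frame: the origin (TCP) lies between the finger pads; the fingertips stand 11 mm ahead of it and the grasp point (between the pads) lies 8 mm behind it (env.tcp_to_tips is the distance from the TCP to the fingertips, in m); z points along the fingers, y is the line along which they close (so a half turn about z gives the same grasp; the last joint's range is limited). The gripper opens to 87 mm and grips with 3 to 60 N. Pads are 19 mm wide; open, the fingers measure 117 mm over their backs; the gripper's body (75 mm by 190 mm) begins 51 mm behind the grasp point.
Start: joints at [-71.843, 18.392, -4.016, 83.108, 1.295, 78.541, -3.26], TCP at [0.194, 0.62, 0.211] pointing down, gripper open.
Joint ranges: [-163.93, 163.93], [-17.29, 119.83], [-79.2, 71.16], [3.27, 140.29], [-89.18, 269.18], [5.43, 117.66], [-154.24, 154.24]. Speed limits (degrees/s): [147.25, 147.25, 180, 180, 180, 180, 180].

INTERFACE

Orientations are given as [roll, pitch, yaw] about the fixed x, y, z axes, in that order (R = Rz(yaw) Ry(pitch) Rx(roll)).
In Python, from cell import env, viewer gives the robot as it stands.
- The arm moves only by the tool step_arm, never from a script. Its arguments are lists of equal length, an entry for each row: "delta_pos": the shift along the tool's x, y, z in units of 0.2 m (1.0 is 0.2 m), a list of three; "rot": the turn, a rotation vector about the tool's x, y, z in units of 1.5 rad (1.0 is 1.5 rad), a list of three; "gripper": the gripper command: -1 is shut, 1 is fully open, values between are in proportion. A call has 1 to 20 rows; each row is the pose to reach, as a shift and turn from the pose commanded when the call began, along the tool's axes at that moment; what a row does not reach only later rows make up. A row lasts 1/8 s, in which the tool goes at most 62.5 mm and 10.7 degrees, less where a joint would pass 70% of its speed; a pose out of reach is approached as far as the arm can. A call with a number of a shift or a turn outside -1 to 1 is refused whole. A call with a gripper value outside its range is refused whole. The fingers move at their own pace and stop on an object; "squeeze" is the grip in N (left out, the last holds). Time passes only in rows, so rows that repeat a pose let the fingers close. It gives the time, the measured TCP pose, the force, the opening and the grip force at its end, in the units of the state.
- env.get_obs(): the state, without advancing time (a new reading comes with each control period).
- viewer.read_camera(name): name is "side" or "top" or "wrist"; returns a dict with "img" (400x640x3 uint8, red, green, blue), "fx", "fy", "cx", "cy" (pixels), "pose" (4x4, takes a point from camera to world coordinates). Camera axes: x right, y down, z forward; pixel columns grow to the right and rows downward; lengths in m; the calibration is good to about 2 mm. The wrist camera is an equidistant fisheye: a pixel r from the principal point sees the ray r / f radians off the axis. A picture is of the moment at which its call begins. There is no depth.
- env.sign_off(): hands the job in; it is judged then, once.
The state is a dict: "time_s": time; "qpos": joint angles; "joint_velocities": joint speeds; "effort": joint torques, N m; "tool_pos": TCP position; "tool_rot": TCP orientation; "force": force on the tool from outside, world axes, zero at the start; "wrist_torque": the same for the moment, N m; "grip_width": finger opening in m; "grasp_force": force on a finger pad.
Only numpy, scipy, OpenCV 4.12 (cv2) and the standard library are available. Lean on these libraries where they do the work, as an engineer would, in place of code of your own. Each camera call takes 0.05 s, during which the arm holds its last target. There are 200 camera calls.

TASK

Lock the machine out: first roll the three thumbwheels of the blue code station so that the faces pointing squarely up show 2, 5 and 3 dots, from left to right as the robot sees them. Then take the red lock-out tag by its black grip, slide its hole along the slanted steel peg until the tag lies flat on the sloping board, and let go. Leave everything else on the bench where it stands.

Things in the scene. Friction and masses are not known exactly. Their poses are not given: they have to be found in the camera images.
- code_station: blue and grey code station, fixed, 150 mm deep (x), 190 wide (y); origin under its centre on the bench, z up, -x is its front, towards the robot. Three alike white six-sided wheels, 36 mm wide, 56 mm apart, turn on an axle along y at height 75 mm. Blue cheeks 8 mm thick at y = -84, -28, 28, 84 mm are 88 mm high, red pointers at their x = 0 reach 104 mm; front and back skirts 40 mm
- wheel_left_hub (a point): centre of the left wheel on the axle (station frame: y = +56, z = 75 mm; station's axes). Wheel: six flat faces 38 mm from the axle with 1 to 6 black dots as on dice; the face straight up is the number set
- wheel_mid_hub (a point): centre of the middle wheel on the axle (station frame: y = 0, z = 75 mm; station's axes). On each edge between two faces a grey rib 7 to 9 mm thick, as wide as the wheel, stands out to 65.5 mm from the axle; neighbouring ribs leave a gap of about 40 mm. A fingertip between two ribs can push one and so roll the wheel
- wheel_right_hub (a point): centre of the right wheel on the axle (station frame: y = -56, z = 75 mm; station's axes). To the right of the station, between it and the hook stand, are fixed: the bench vice (x 0.2 to 0.48, y -0.06 to 0.18 m, about 0.2 m high) and the bench shear (x 0.44 to 0.64, y -0.13 to 0.03 m, its lever reaching about 0.32 m above the bench): pass over them high
- wheel_left (a joint): turn of the left wheel (rad): the face with N dots is straight up at (N-1) x 1.0472 (2 dots: 1.047). Grows as the wheel's top rolls away from the robot (to the station's +x). Face N's middle stands at angle q - (N-1) x 1.0472 from straight up, tipped to +x. Stops at -0.2 and 5.44; steady friction (2 to 3 N at a rib), no clicks, stays where left
- wheel_mid (a joint): turn of the middle wheel (rad): the face with N dots is straight up at (N-1) x 1.0472 (5 dots: 4.189). Grows as the wheel's top rolls away from the robot (to the station's +x). Face N's middle stands at angle q - (N-1) x 1.0472 from straight up, tipped to +x. Stops at -0.2 and 5.44; steady friction (2 to 3 N at a rib), no clicks, stays where left
- wheel_right (a joint): turn of the right wheel (rad): the face with N dots is straight up at (N-1) x 1.0472 (3 dots: 2.094). Grows as the wheel's top rolls away from the robot (to the station's +x). Face N's middle stands at angle q - (N-1) x 1.0472 from straight up, tipped to +x. Stops at -0.2 and 5.44; steady friction (2 to 3 N at a rib), no clicks, stays where left
- lockout_tag: the lock-out tag: a loose red plate 150x56x8 mm, about 0.15 kg, lying flat, with a black raised grip at one end and a round hole at the other; origin under the middle of the plate, x towards the hole, z up on the grip's side
- tag_grip (a point): centre of the tag's black raised grip, a block 50 mm long (along the tag's x), 20 mm wide (y), standing from 8 to 44 mm above the plate's underside; this point is 26 mm above the underside. Axes as the tag
- tag_hole (a point): centre of the tag's 26 mm round hole, on the plate's underside, 80 mm from the grip's centre along the tag's x (and 26 mm lower). Axes as the tag. The plate reaches 27 mm beyond it
- hook_root (a point): foot of the steel peg on the sloping wooden board of the hook stand (fixed), 105 mm above the bench. z runs out along the peg: 14 mm thick, 70 mm long, square to the board, pointing up and to the robot's side, 28 degrees from vertical; x points up the slope, y level. The board is 80 mm wide, from 115 mm below to 50 mm above this point along the slope
- oil_stone: bystander, loose: grey oil stone, block 50x150x26 mm; origin under its centre
- oil_can: bystander, loose: brown oil can with thin spout, 74x116x173 mm; origin under its centre
- tin_grease: bystander, loose: green tin, 71 mm across, 60 mm high; origin under its centre
- tin_screws: bystander, loose: dark blue tin, 73 mm across, 45 mm high; origin under its centre
There are look-alikes about, which are no part of the job. Of the things that look like the part that bears hook_root, the larger one is meant.

How it is judged (in metres and radians):
On the way, in this order (a step that is already met when the one before it is completed fails the run):
1. the wheels show 2, 5, 3 (each within 10 degrees) (value of joint wheel_left between 0.8772 and 1.2172 rad and value of joint wheel_mid between 4.0188 and 4.3588 rad and value of joint wheel_right between 1.9244 and 2.2644 rad), for 0.2 s.
2. the tag is down on the peg, flat on the board (distance between tag_hole and hook_root below 0.016 m and angle between the z axis of tag_hole and the z axis of hook_root, either way round below 0.2 rad), for 0.2 s.
At the end, for the whole second after the job is handed in: wheels show 2, 5, 3 dots straight up from left to right, each within 0.17 rad (10 degrees); the tag's hole is round the peg with its centre within 16 mm of the peg's foot, the tag flat on the board within 0.2 rad, at rest (all of step 1 and all of step 2 and linear speed of lockout_tag below 0.02 m/s); the robot touches nothing.
It fails at once if a bystander (oil stone, oil can, or either tin) is shoved more than 30 mm (distance of any of oil_stone, oil_can, tin_grease, tin_screws from where it was at the start of the episode above 0.03 m).
It also fails if it takes over 72 s, if anything falls off the work surface, if the arm or the gripper's body presses on something with over 40 N, if the wrist force passes 120 N, or if a joint passes its speed limit or range.

## Working session

There is one attempt and no reset: what is moved stays moved. The work goes in short steps, Python scripts to look and compute and a tool call to move; the robot and the scene stay as the last step left them, time stands still between calls to the robot, and variables do not carry over. Pictures are saved under pics/ and viewed, at most 10 in all, crops included, and the job is handed in when it is done.

Besides the shell and the picture viewer there is one more tool, called after "Call:" as name(argument=value, ...) on one line, values as JSON. step_arm: Moves the arm, as the interface text tells. Shifts and turns lie within -1 to 1; 1 stands for 0.2 m of shift or 1.5 rad of turn. Its arguments: {"type":"object","properties":{"delta_pos":{"type":"array"},"rot":{"type":"array"},"gripper":{"type":"array"},"squeeze":{"type":"number"}},"required":["delta_pos","rot","gripper"]}

```bash
ls; mkdir -p pics
python3 - <<'E'
from cell import env,viewer
import cv2,numpy as np
o=env.get_obs();print({k:np.round(v,3).tolist() for k,v in o.items()})
for n in ["side","top","wrist"]:
    c=viewer.read_camera(n);cv2.imwrite(f"pics/{n}0.png",c["img"][:,:,::-1]);print(n,c["fx"],c["fy"],c["cx"],c["cy"],np.round(c["pose"],4).tolist())
a=[cv2.imread(f"pics/{n}0.png") for n in ["side","top"]]
E
```

```text
pics
{'time_s': 0.0, 'qpos': [-71.842, 18.442, -4.017, 83.175, 1.294, 78.542, -3.261], 'joint_velocities': [-0.052, 0.03, -0.09, 0.056, 0.018, 0.009, 0.049], 'effort': [0.0, -49.128, -0.404, -31.253, -0.064, 0.044, 0.0], 'tool_pos': [0.194, 0.62, 0.21], 'tool_rot': [-179.886, 0.004, 162.652], 'force': [0.795, -0.308, -0.148], 'wrist_torque': [0.04, -0.006, -0.018], 'grasp_force': 0.0, 'grip_width': 0.087}
side 500.85147838276464 500.85147838276464 318.9153305136048 201.78695634126652 [[0.8938, -0.3884, 0.2244, 0.098], [-0.4485, -0.781, 0.4346, -0.8131], [0.0065, -0.489, -0.8722, 1.7872], [0.0, 0.0, 0.0, 1.0]]
top 511.9869676039137 511.9869676039137 313.08391164936677 208.66834056292996 [[-0.0117, -0.995, 0.0996, 0.3749], [-0.9999, 0.0115, -0.0021, 0.04], [0.001, -0.0996, -0.995, 1.6898], [0.0, 0.0, 0.0, 1.0]]
wrist 309.70691628693146 309.70691628693146 318.138309978255 196.47720380819672 [[0.2979, 0.918, 0.2616, 0.1228], [0.9546, -0.2858, -0.084, 0.6432], [-0.0023, 0.2748, -0.9615, 0.3822], [0.0, 0.0, 0.0, 1.0]]
```

View pics/top0.png

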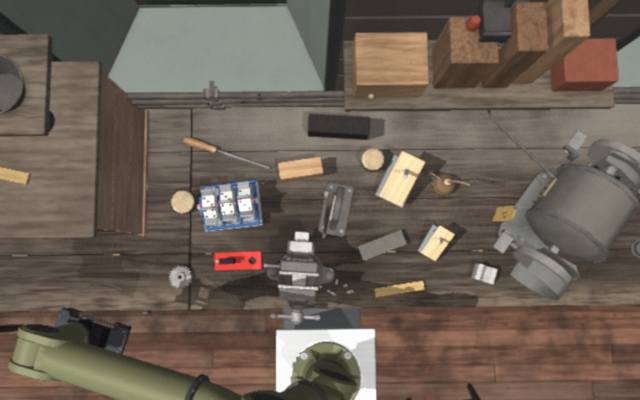

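View pics/side0.png

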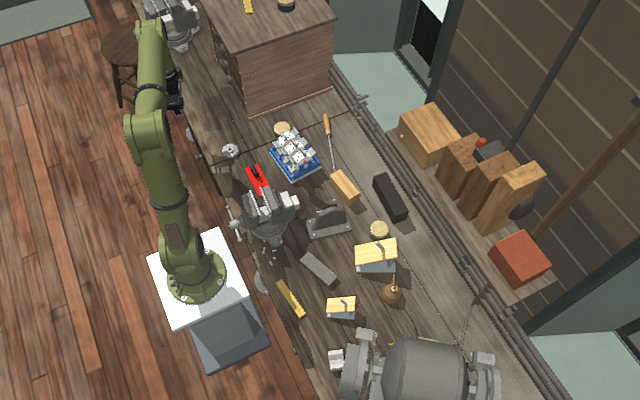

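```bash
cat > h.py <<'E'
import numpy as np,cv2
from scipy.spatial.transform import Rotation as R
def ray(c,u,v):
    x=(u-c["cx"])/c["fx"];y=(v-c["cy"])/c["fy"]
    if c.get("fish"):
        r=np.hypot(x,y);d=np.array([x/r*np.sin(r),y/r*np.sin(r),np.cos(r)]) if r>1e-9 else np.array([0,0,1.])
    else: d=np.array([x,y,1.])
    P=np.array(c["pose"]);return P[:3,3],P[:3,:3]@d
def atz(c,u,v,z):
    o,d=ray(c,u,v);return o+d*(z-o[2])/d[2]
def proj(c,X):
    P=np.array(c["pose"]);X=np.atleast_2d(X);p=(X-P[:3,3])@P[:3,:3]
    if c.get("fish"):
        n=np.hypot(p[:,0],p[:,1]);t=np.arctan2(n,p[:,2]);s=t/np.maximum(n,1e-9);q=p[:,:2]*s[:,None]
    else: q=p[:,:2]/p[:,2:]
    return q*[c["fx"],c["fy"]]+[c["cx"],c["cy"]]
def cam(viewer,n):
    c=viewer.read_camera(n);c["fish"]=n=="wrist";return c
def tri(c1,p1,c2,p2):
    o1,d1=ray(c1,*p1);o2,d2=ray(c2,*p2);d1/=np.linalg.norm(d1);d2/=np.linalg.norm(d2)
    t=np.linalg.lstsq(np.c_[d1,-d2],o2-o1,rcond=None)[0];a=o1+t[0]*d1;b=o2+t[1]*d2
    return (a+b)/2,np.linalg.norm(a-b)
def mv(T0,p,Rg):  # units for going from obs T0 to pos p, Rotation Rg
    R0=R.from_euler('xyz',T0["tool_rot"],degrees=True)
    return np.round(R0.inv().apply(p-np.array(T0["tool_pos"]))/.2,4),np.round((R0.inv()*Rg).as_rotvec()/1.5,4)
E
python3 - <<'E'
from cell import env,viewer
from h import *
t=cam(viewer,"top");s=cam(viewer,"side")
for n,(u,v,z) in dict(station=(230,205,.05),grip=(227,261,.04),hole=(252,261,.005),tagm=(238,261,.01),big=(401,178,.1),small=(435,242,.06)).items(): print(n,atz(t,u,v,z).round(3))
def cr(c,x,y,w,h): return cv2.resize(c["img"][y:y+h,x:x+w,::-1],(400,300),interpolation=cv2.INTER_CUBIC)
im=np.vstack([np.hstack([cr(t,180,172,132,99),cr(s,240,110,100,75)]),np.hstack([cr(t,368,145,100,75),cr(s,325,230,100,75)])])
cv2.imwrite("pics/comp.png",im)
E
```

```text
station [0.554 0.304 0.05 ]
grip [0.375 0.314 0.04 ]
hole [0.374 0.238 0.005]
tagm [0.374 0.283 0.01 ]
big [ 0.628 -0.241  0.1  ]
small [ 0.427 -0.35   0.06 ]
```

View pics/comp.png

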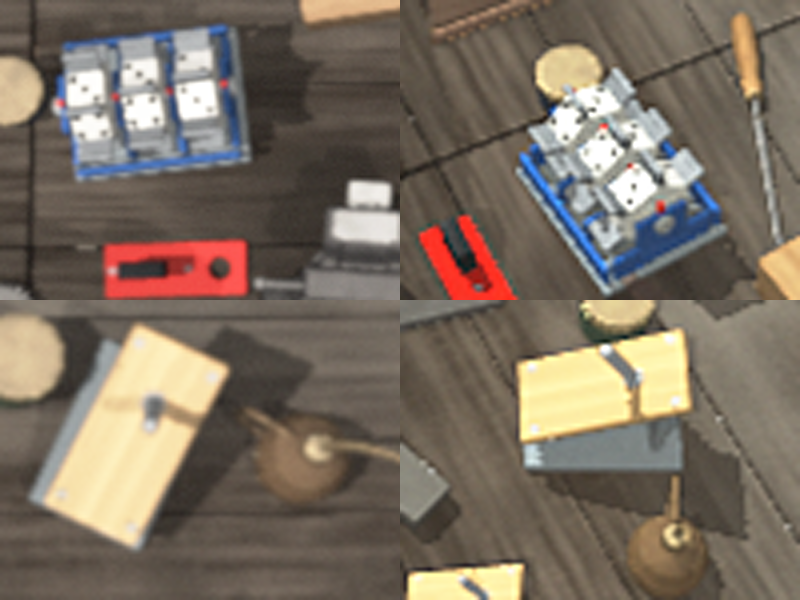

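Call:
step_arm(delta_pos=[[-0.9, -0.6, -0.45], [-0.9, -0.6, -0.45], [-0.9, -0.6, -0.45], [-0.9, -0.6, -0.45], [-0.9, -0.6, -0.45]], rot=[[0, 0, -0.28], [0, 0, -0.28], [0, 0, -0.28], [0, 0, -0.28], [0, 0, -0.28]], gripper=[-1, -1, -1, -1, -1])

```text
time_s: 0.88
tool_pos: [0.3342, 0.4494, 0.3031]
tool_rot: [179.9, 0.2, -173.7]
force: [-0.3, 0.4, -0.5]
grip_width: 0.0451
grasp_force: 0.0
```

Run:
```python
from cell import env
from h import *
print(mv(env.get_obs(),np.array([.455,.30,.30]),R.from_euler('xyz',[180,0,-173.3],degrees=True)))
```

```text
(array([-0.5192, -0.8082,  0.0158]), array([ 0.0013,  0.0026, -0.0052]))
```

Call:
step_arm(delta_pos=[[-0.52, -0.8, 0], [-0.52, -0.8, 0], [-0.52, -0.8, 0], [-0.52, -0.8, 0], [-0.52, -0.8, 0]], rot=[[0, 0, 0], [0, 0, 0], [0, 0, 0], [0, 0, 0], [0, 0, 0]], gripper=[-1, -1, -1, -1, -1])

```text
time_s: 1.5
tool_pos: [0.4511, 0.3064, 0.3002]
tool_rot: [180.0, -0.1, -173.2]
force: [-1.2, 1.2, -0.6]
grip_width: 0.002
grasp_force: 0.0
```

Run:
```python
from cell import env,viewer
from h import *
import pickle
c=cam(viewer,"wrist");pickle.dump(c,open("w1.pkl","wb"))
cv2.imwrite("pics/w1.png",cv2.resize(c["img"][:,:,::-1],(800,500),interpolation=cv2.INTER_CUBIC));print(env.get_obs()["tool_pos"])
```

```text
[0.45053913 0.30727251 0.30019539]
```

View pics/w1.png

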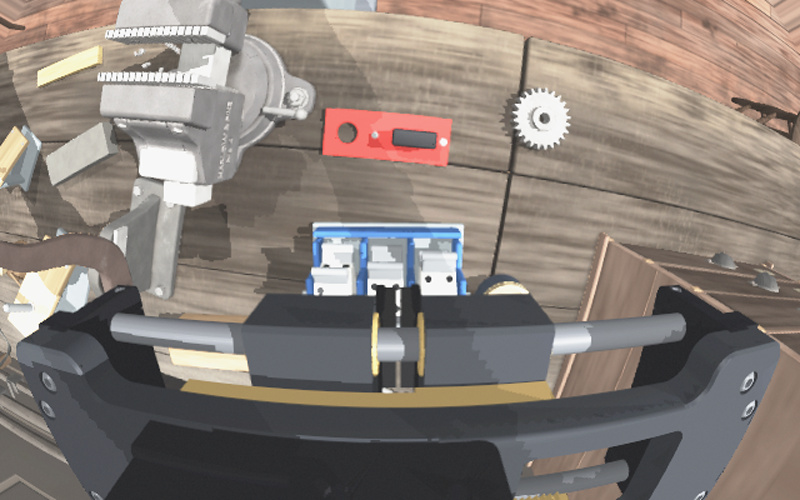

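Call:
step_arm(delta_pos=[[-0.9, 0, -0.1], [-0.9, 0, -0.1], [-0.9, 0, -0.1], [-0.9, 0, -0.1], [-0.9, 0, -0.1]], rot=[[0, 0, 0], [0, 0, 0], [0, 0, 0], [0, 0, 0], [0, 0, 0]], gripper=[-1, -1, -1, -1, -1])

```text
time_s: 2.17
tool_pos: [0.6293, 0.3288, 0.3195]
tool_rot: [180.0, -0.1, -173.1]
force: [-0.1, 0.5, 0.8]
grip_width: 0.0006
grasp_force: 0.0
```

Run:
```python
from cell import env,viewer
from h import *
import pickle
c=cam(viewer,"wrist");pickle.dump(c,open("w2.pkl","wb"))
x0,y0,x1,y1=proj(c,[[.44,.42,.0]])[0].tolist()+proj(c,[[.66,.2,.1]])[0].tolist();print(x0,y0,x1,y1,env.get_obs()["tool_pos"])
x0=int(min(x0,x1))-30;y0=max(0,int(min(y0,y1)))-0
x0=max(0,x0);k=c["img"][y0:y0+150,x0:x0+200,::-1];print(x0,y0)
cv2.imwrite("pics/w2.png",cv2.resize(k,None,fx=4,fy=4,interpolation=cv2.INTER_CUBIC))
```

```text
389.25585922915286 49.72025907806008 219.93207169616755 180.6903941591151 [0.62898122 0.32860958 0.3206911 ]
189 49
```

View pics/w2.png

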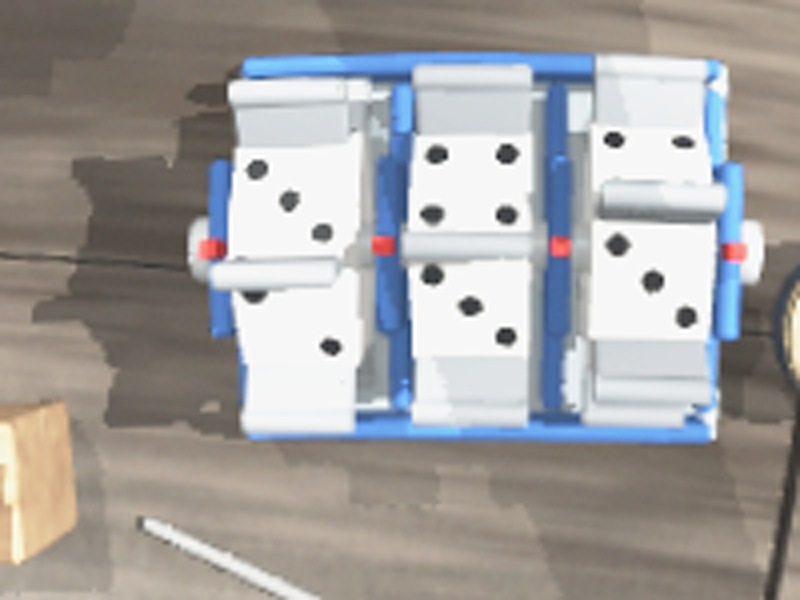

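Run:
```python
from h import *
import pickle
from scipy.optimize import least_squares
c=pickle.load(open("w2.pkl","rb"));c1=pickle.load(open("w1.pkl","rb"))
px=np.array([[735,251],[560,246],[383,245],[212,250]])/4+[189,49]
L=np.array([[0,y,.1] for y in(.084,.028,-.028,-.084)])
def W(p,L): return R.from_euler('z',p[2]).apply(L)+[p[0],p[1],0]
f=least_squares(lambda p:(proj(c,W(p,L))-px).ravel(),[.555,.304,.12]);p=f.x
print("station",p[:2],np.degrees(p[2]),"res",f.fun.round(2))
# check skirt top corners z=.04 : front(+/-95, -75), back
k=W(p,np.array([[-.075,.095,.04],[-.075,-.095,.04],[.075,-.095,.04],[.075,.095,.04]]));print("corners crop px",((proj(c,k)-[189,49])*4).round(0).tolist())
# rib tip centres -> angle
for n,y,u,v in(("L",.056,662,200),("M",0,468,245),("R",-.056,275,272)):
    g=least_squares(lambda t:(proj(c,W(p,[[.0655*np.sin(t[0]),y,.075+.0655*np.cos(t[0])]]))[0]-(np.array([u,v])/4+[189,49]))[1:],[0.]);print(n,np.degrees(g.x))
print("proj w/ top view station ctr",p)
for u,v,z in((346,132,.008),(414,138,.044)):print(atz(c1,u/1.25,v/1.25,z).round(4))
np.save("st.npy",p)
```

```text
station [0.55647485 0.30613353] 6.400685750894275 res [ 0.68 -0.01  0.23 -0.02 -0.18  0.14 -0.76 -0.08]
corners crop px [[742.0, 50.0], [219.0, 50.0], [225.0, 449.0], [732.0, 453.0]]
L [-12.1226096]
M [0.05068117]
R [6.21205147]
proj w/ top view station ctr [0.55647485 0.30613353 0.11171304]
[0.3763 0.2359 0.008 ]
[0.3749 0.3157 0.044 ]
```

Call:
step_arm(delta_pos=[[0.5, -0.35, 0.6], [0.5, -0.35, 0.6], [0.5, -0.35, 0.6], [0.5, -0.35, 0.6], [0.5, -0.35, 0.92], [0.5, -0.35, 0.92], [0.5, -0.35, 0.92], [0.45, -0.35, 0.92], [0.4, -0.35, 0.92], [0.35, -0.35, 0.92], [0.32, -0.35, 0.92], [0.3, -0.35, 0.92], [0.3, -0.35, 0.92], [0.3, -0.35, 0.92]], rot=[[0, 0, 0], [0, 0, 0], [0, 0, 0], [0, 0, 0], [0, 0, 0], [0, 0, 0], [0, 0, 0], [0, 0, 0], [0, 0, 0], [0, 0, 0], [0, 0, 0], [0, 0, 0], [0, 0, 0], [0, 0, 0]], gripper=[-1, -1, -1, -1, -1, -1, -1, -1, -1, -1, -1, -1, -1, -1])

```text
time_s: 3.98
tool_pos: [0.579, 0.25, 0.1366]
tool_rot: [180.0, -0.0, -173.3]
force: [-0.0, 0.0, 0.9]
grip_width: 0.0002
grasp_force: 0.0
```

Run:
```python
from cell import env
from h import *
p=np.load("st.npy");o=env.get_obs();print(R.from_euler('z',-p[2]).apply(np.array(o["tool_pos"])-[p[0],p[1],0]).round(4))
```

```text
[ 0.0161 -0.0583  0.1366]
```

Call:
step_arm(delta_pos=[[0, 0, -0.17], [0.1, 0.1, -0.17], [0.2, 0.29, -0.17], [0.2, 0.29, -0.17], [0.2, 0.29, 0], [0.2, 0.29, 0], [0.15, 0.29, 0], [0.1, 0.29, 0], [0.05, 0.29, 0], [0.01, 0.29, 0], [-0.02, 0.29, 0], [-0.02, 0.29, 0], [0.0, 0.29, -0.17], [0.0, 0.29, -0.17], [0.3, 0.29, -0.17], [0.3, 0.29, -0.17], [0.3, 0.29, 0], [0.3, 0.29, 0], [0.25, 0.29, 0], [0.2, 0.29, 0]], rot=[[0, 0, 0], [0, 0, 0], [0, 0, 0], [0, 0, 0], [0, 0, 0], [0, 0, 0], [0, 0, 0], [0, 0, 0], [0, 0, 0], [0, 0, 0], [0, 0, 0], [0, 0, 0], [0, 0, 0], [0, 0, 0], [0, 0, 0], [0, 0, 0], [0, 0, 0], [0, 0, 0], [0, 0, 0], [0, 0, 0]], gripper=[-1, -1, -1, -1, -1, -1, -1, -1, -1, -1, -1, -1, -1, -1, -1, -1, -1, -1, -1, -1])

```text
time_s: 6.48
tool_pos: [0.5347, 0.3034, 0.1381]
tool_rot: [179.9, 0.1, -173.3]
force: [0.3, 0.6, 0.9]
grip_width: 0.0003
grasp_force: 0.0
```

```bash
cat > s.py <<'E'
from cell import env
from h import *
p=np.load("st.npy");o=env.get_obs();print(R.from_euler('z',-p[2]).apply(np.array(o["tool_pos"])-[p[0],p[1],0]).round(4))
E
python3 s.py
```

```text
[-0.022  -0.0003  0.1381]
```

Call:
step_arm(delta_pos=[[-0.05, 0, 0], [-0.1, 0, 0], [-0.15, 0, 0], [-0.18, 0, 0], [-0.19, 0, 0], [-0.19, 0, 0], [-0.18, 0, -0.17], [-0.18, 0.1, -0.17], [-0.19, 0.28, -0.17], [-0.19, 0.28, -0.17], [-0.19, 0.28, 0], [-0.19, 0.28, 0], [-0.14, 0.28, 0], [-0.09, 0.28, 0], [-0.05, 0.28, 0], [-0.02, 0.28, 0], [-0.02, 0.28, 0], [-0.04, 0.28, -0.17], [-0.04, 0.28, -0.17]], rot=[[0, 0, 0], [0, 0, 0], [0, 0, 0], [0, 0, 0], [0, 0, 0], [0, 0, 0], [0, 0, 0], [0, 0, 0], [0, 0, 0], [0, 0, 0], [0, 0, 0], [0, 0, 0], [0, 0, 0], [0, 0, 0], [0, 0, 0], [0, 0, 0], [0, 0, 0], [0, 0, 0], [0, 0, 0]], gripper=[-1, -1, -1, -1, -1, -1, -1, -1, -1, -1, -1, -1, -1, -1, -1, -1, -1, -1, -1])

```text
time_s: 8.85
tool_pos: [0.5364, 0.3603, 0.1738]
tool_rot: [179.8, 0.3, -173.3]
force: [-0.2, 0.1, -0.6]
grip_width: 0.0007
grasp_force: 0.0
```

```bash
python3 s.py
```

```text
[-0.0139  0.0561  0.1738]
```

Call:
step_arm(delta_pos=[[-0.3, 0, 0], [-0.3, 0, 0], [-0.3, 0, 0.19], [-0.3, 0, 0.19], [-0.25, 0, 0.19], [-0.2, 0, 0.19], [-0.15, 0, 0.19], [-0.1, 0, 0.19], [-0.05, 0, 0.19], [-0.02, 0, 0.19], [0, 0, 0.19], [0, 0, 0.19], [-0.03, 0, 0], [-0.03, 0, 0], [-0.44, -0.2, -0.7], [-0.44, -0.2, -0.7], [-0.44, -0.2, -0.7], [-0.44, -0.2, -0.7], [-0.44, -0.2, -0.7]], rot=[[0, 0, 0], [0, 0, 0], [0, 0, 0], [0, 0, 0], [0, 0, 0], [0, 0, 0], [0, 0, 0], [0, 0, 0], [0, 0, 0], [0, 0, 0], [0, 0, 0], [0, 0, 0], [0, 0, 0], [0, 0, 0], [0, 0, 0], [0, 0, 0], [0, 0, 0], [0, 0, 0], [0, 0, 0]], gripper=[-1, -1, -1, -1, -1, -1, -1, -1, -1, -1, -1, -1, -1, -1, -1, -1, -1, -1, -1])

```text
time_s: 11.22
tool_pos: [0.6255, 0.3302, 0.3089]
tool_rot: [-180.0, -0.1, -173.3]
force: [-0.7, 0.4, -1.0]
grip_width: 0.0008
grasp_force: 0.0
```

```bash
python3 s.py
python3 - <<'E'
from cell import env,viewer
from h import *
import pickle
c=cam(viewer,"wrist");pickle.dump(c,open("w3.pkl","wb"))
k=c["img"][49:199,189:389,::-1]
cv2.imwrite("pics/w3.png",cv2.resize(k,None,fx=4,fy=4,interpolation=cv2.INTER_CUBIC))
E
```

```text
[0.0713 0.0163 0.3089]
```

View pics/w3.png

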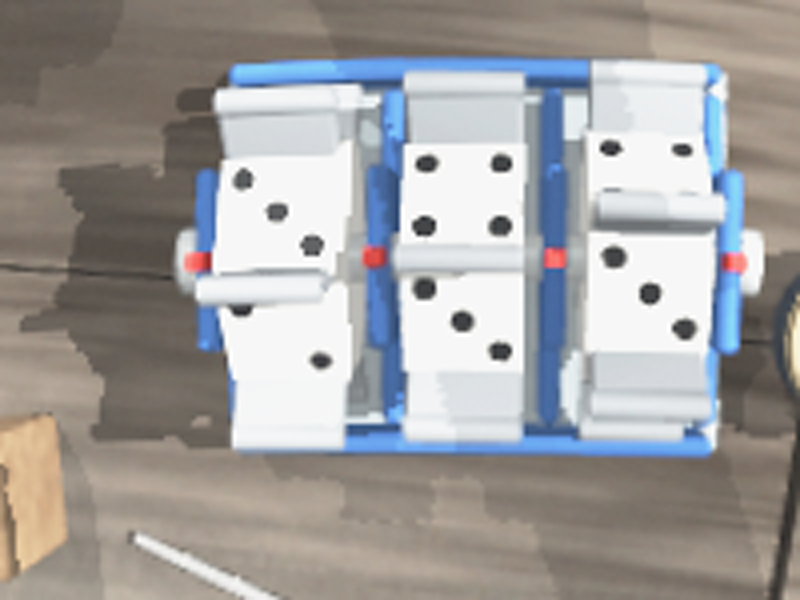

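Run:
```python
from cell import env,viewer
from h import *
print(env.tcp_to_tips)
p=np.load("st.npy")
L=np.array([[0,y,.1] for y in(.084,.028,-.028,-.084)])
X=R.from_euler('z',p[2]).apply(L)+[p[0],p[1],0]
t=cam(viewer,"top");s=cam(viewer,"side")
print("side comp",((proj(s,X)-[240,110])*4+[400,0]).round(),"top comp",((proj(t,X)-[180,172])/.33).round())
tip=np.array(env.get_obs()["tool_pos"])-[0,0,.011]
def cr(c,X):
    u,v=proj(c,X)[0]; x,y=int(u)-50,int(v)-45; k=np.ascontiguousarray(c["img"][y:y+75,x:x+100,::-1]); k=cv2.resize(k,(400,300),interpolation=cv2.INTER_CUBIC)
    cv2.drawMarker(k,(int((u-x)*4),int((v-y)*4)),(255,0,255),0,16); return k
cv2.imwrite("pics/tip.png",np.hstack([cr(t,tip),cr(s,tip)]))
```

```text
0.011
side comp [[573.  91.]
 [601. 128.]
 [630. 165.]
 [659. 204.]] top comp [[ 60. 102.]
 [115.  96.]
 [169.  89.]
 [223.  83.]]
```

View pics/tip.png

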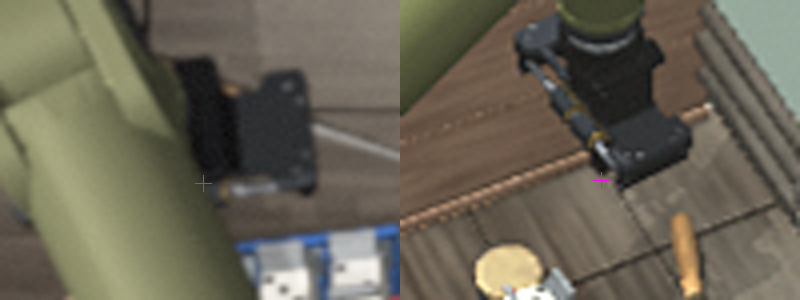

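Call:
step_arm(delta_pos=[[0.48, -0.36, 0.5], [0.48, -0.36, 0.5], [0.48, -0.36, 0.5], [0.48, -0.36, 0.5], [0.48, -0.36, 0.86], [0.48, -0.36, 0.86], [0.48, -0.36, 0.86], [0.44, -0.36, 0.86], [0.4, -0.36, 0.86], [0.36, -0.36, 0.86], [0.33, -0.36, 0.86]], rot=[[0, 0, 0], [0, 0, 0], [0, 0, 0], [0, 0, 0], [0, 0, 0], [0, 0, 0], [0, 0, 0], [0, 0, 0], [0, 0, 0], [0, 0, 0], [0, 0, 0]], gripper=[-1, -1, -1, -1, -1, -1, -1, -1, -1, -1, -1])

```text
time_s: 12.75
tool_pos: [0.57, 0.2508, 0.139]
tool_rot: [180.0, 0.0, -173.3]
force: [-1.1, 0.1, -0.7]
grip_width: 0.0006
grasp_force: 0.0
```

```bash
python3 s.py
python3 - <<'E'
from cell import env,viewer
from h import *
w=cam(viewer,"wrist");t=cam(viewer,"top");s=cam(viewer,"side")
tip=np.array(env.get_obs()["tool_pos"])-[0,0,.011]
def cr(c,X,W=100):
    H=W*3//4;u,v=proj(c,X)[0]; x,y=int(u)-W//2,int(v)-H//2; k=np.ascontiguousarray(c["img"][y:y+H,x:x+W,::-1]); k=cv2.resize(k,(400,300),interpolation=cv2.INTER_CUBIC)
    cv2.drawMarker(k,(int((u-x)*400/W),int((v-y)*400/W)),(255,0,255),0,16); return k
cv2.imwrite("pics/tip2.png",np.hstack([cr(w,tip,200),cr(s,tip)]))
E
```

```text
[ 0.0073 -0.0565  0.139 ]
```

View pics/tip2.png

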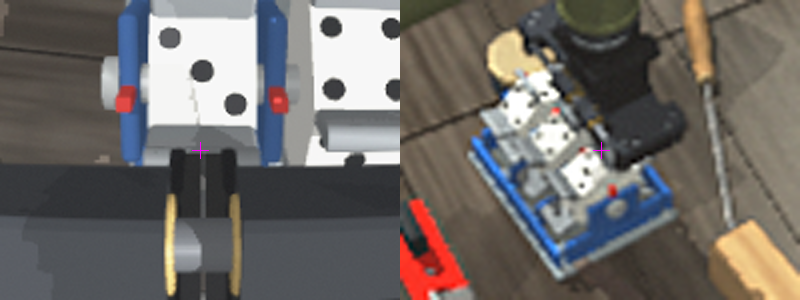

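Call:
step_arm(delta_pos=[[0, 0, 0], [0, 0, 0.02], [0, 0, 0.04], [0, 0, 0.05], [0, 0, 0.05]], rot=[[0, 0, 0], [0, 0, 0], [0, 0, 0], [0, 0, 0], [0, 0, 0]], gripper=[-1, -1, -1, -1, -1])

```text
time_s: 13.52
tool_pos: [0.5691, 0.2508, 0.1287]
tool_rot: [180.0, 0.0, -173.3]
force: [-0.4, -0.9, -0.4]
grip_width: 0.0004
grasp_force: 0.0
```

```bash
python3 s.py
```

```text
[ 0.0063 -0.0564  0.1287]
```

Call:
step_arm(delta_pos=[[0, 0, 0.01], [0, 0, 0.02], [0, 0, 0.03], [0, 0, 0.03]], rot=[[0, 0, 0], [0, 0, 0], [0, 0, 0], [0, 0, 0]], gripper=[-1, -1, -1, -1])

```text
time_s: 14.02
tool_pos: [0.5732, 0.2514, 0.1274]
tool_rot: [179.9, 0.6, -173.3]
force: [1.6, -1.3, 12.8]
grip_width: 0.0005
grasp_force: 6.8
```

Run:
```python
from cell import env,viewer
from h import *
w=cam(viewer,"wrist")
p=np.load("st.npy");W=lambda L:R.from_euler('z',p[2]).apply(L)+[p[0],p[1],0]
c=w
tip=np.array(env.get_obs()["tool_pos"])-[0,0,.011]
u,v=proj(c,tip)[0];x,y=int(u)-70,int(v)-90
k=np.ascontiguousarray(c["img"][y:y+120,x:x+160,::-1]);k=cv2.resize(k,None,fx=5,fy=5,interpolation=cv2.INTER_CUBIC)
def m(X,col):
    for q in proj(c,X): cv2.drawMarker(k,(int((q[0]-x)*5),int((q[1]-y)*5)),col,0,16,2)
m([tip],(255,0,255))
for a in(6.2,-53.8):
    s,co=np.sin(np.radians(a)),np.cos(np.radians(a))
    m(W(np.array([[.0655*s,yy,.075+.0655*co] for yy in(-.038,-.074)]),(0,255,0))
    m(W(np.array([[.044*s,yy,.075+.044*co] for yy in(-.038,-.074)]),(0,255,255))
m(W(np.array([[0,-.028,.1],[0,-.084,.1]])),(255,255,0))
cv2.imwrite("pics/tip3.png",k)
```

```text
File "<stdin>", line 15
    m(W(np.array([[.044*s,yy,.075+.044*co] for yy in(-.038,-.074)]),(0,255,255))
     ^
SyntaxError: '(' was never closed
```

```bash
cat > look.py <<'E'
import sys
from cell import env,viewer
from h import *
c=cam(viewer,"wrist")
p=np.load("st.npy");W=lambda L:R.from_euler('z',p[2]).apply(L)+[p[0],p[1],0]
tip=np.array(env.get_obs()["tool_pos"])-[0,0,.011]
u,v=proj(c,tip)[0];x,y=max(0,int(u)-80),max(0,int(v)-100)
k=np.ascontiguousarray(c["img"][y:y+120,x:x+160,::-1]);k=cv2.resize(k,None,fx=5,fy=5,interpolation=cv2.INTER_CUBIC)
def m(X,col):
    for q in proj(c,np.array(X)): cv2.drawMarker(k,(int((q[0]-x)*5),int((q[1]-y)*5)),col,0,14,1)
m([tip],(255,0,255))
for a in(6.2,-53.8):
    s,co=np.sin(np.radians(a)),np.cos(np.radians(a))
    m(W(np.array([[.0655*s,yy,.075+.0655*co] for yy in(-.038,-.074)])),(0,255,0))
m(W(np.array([[0,-.028,.1],[0,-.084,.1]])),(255,255,0))
cv2.imwrite(sys.argv[1],k)
E
python3 look.py pics/tip3.png
```

```text
(no output)
```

View pics/tip3.png

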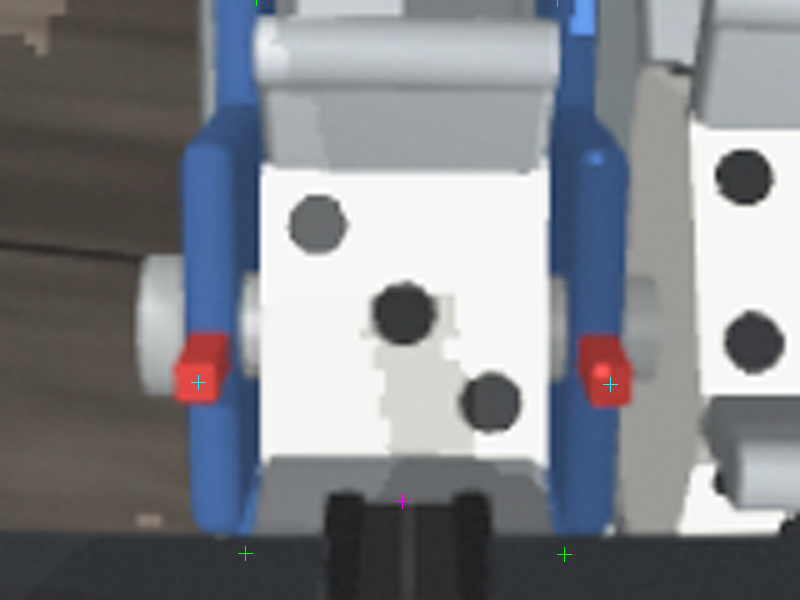

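```bash
cat > ang.py <<'E'
from cell import env,viewer
from h import *
c=cam(viewer,"wrist");p=np.load("st.npy");W=lambda L:R.from_euler('z',p[2]).apply(L)+[p[0],p[1],0]
tip=np.array(env.get_obs()["tool_pos"])-[0,0,.011];u,v=proj(c,tip)[0];y=max(0,int(v)-100)
def row(r,t,s): # radius r, tangential s (towards +x) from face centre at angle t
    X=[[r*np.sin(t)+s*np.cos(t),-.056,.075+r*np.cos(t)-s*np.sin(t)]];return (proj(c,W(np.array(X)))[0,1]-y)*5
for a in range(-40,15,5):
    t=np.radians(a);print(a,"front edge",round(row(.038,t,-.0175)),"rear",round(row(.038,t,.0175)),"dot",round(row(.038,t,0)),"front rib tip",round(row(.0655,t-np.pi/6,0)))
E
python3 ang.py; python3 s.py
```

```text
-40 front edge 98 rear 338 dot 213 front rib tip -78
-35 front edge 114 rear 367 dot 236 front rib tip -60
-30 front edge 132 rear 396 dot 261 front rib tip -37
-25 front edge 153 rear 424 dot 286 front rib tip -10
-20 front edge 176 rear 451 dot 312 front rib tip 22
-15 front edge 200 rear 476 dot 339 front rib tip 58
-10 front edge 226 rear 500 dot 365 front rib tip 99
-5 front edge 254 rear 522 dot 391 front rib tip 143
0 front edge 282 rear 541 dot 416 front rib tip 191
5 front edge 312 rear 558 dot 440 front rib tip 241
10 front edge 341 rear 573 dot 462 front rib tip 293
[ 0.0105 -0.0563  0.1274]
```

Call:
step_arm(delta_pos=[[0, 0, -0.4], [0, 0, -0.4], [0.66, 1.0, -0.4], [0.66, 1.0, -0.4], [0.66, 1.0, -0.4], [0.66, 1.0, -0.4], [0.66, 1.0, -0.4], [0.66, 1.0, 0.0], [0.66, 1.0, 0.3], [0.66, 1.0, 0.35], [0.66, 1.0, 0.4], [0.66, 1.0, 0.4]], rot=[[0, 0, 0], [0, 0, 0], [0, 0, 0], [0, 0, 0], [0, 0, 0], [0, 0, 0], [0, 0, 0], [0, 0, 0], [0, 0, 0], [0, 0, 0], [0, 0, 0], [0, 0, 0]], gripper=[-1, -1, -1, -1, -1, -1, -1, -1, -1, -1, -1, -1])

```text
time_s: 15.62
tool_pos: [0.4152, 0.4336, 0.0427]
tool_rot: [-180.0, 0.0, -173.3]
force: [0.5, -0.2, 0.4]
grip_width: 0.0006
grasp_force: 0.0
```

Call:
step_arm(delta_pos=[[0, 0, 0.025], [0, 0, 0.05], [0, 0, 0.075], [0, 0, 0.1], [0, 0, 0.1]], rot=[[0, 0, 0], [0, 0, 0], [0, 0, 0], [0, 0, 0], [0, 0, 0]], gripper=[-1, -1, -1, -1, -1])

```text
time_s: 16.25
tool_pos: [0.4143, 0.4337, 0.0221]
tool_rot: [-180.0, -0.0, -173.3]
force: [1.1, 0.4, -0.6]
grip_width: 0.0008
grasp_force: 0.0
```

Call:
step_arm(delta_pos=[[0, 0, 0.02], [0, 0, 0.03], [0, 0, 0.045], [0, 0, 0.06], [0, 0, 0.06]], rot=[[0, 0, 0], [0, 0, 0], [0, 0, 0], [0, 0, 0], [0, 0, 0]], gripper=[-1, -1, -1, -1, -1])

```text
time_s: 16.88
tool_pos: [0.4144, 0.4338, 0.0103]
tool_rot: [-180.0, -0.0, -173.3]
force: [0.4, -0.5, 0.3]
grip_width: 0.0004
grasp_force: 0.0
```

Call:
step_arm(delta_pos=[[0, 0, 0.01], [0, 0, 0.015], [0, 0, 0.02]], rot=[[0, 0, 0], [0, 0, 0], [0, 0, 0]], gripper=[-1, -1, -1])

```text
time_s: 17.25
tool_pos: [0.4146, 0.434, 0.0066]
tool_rot: [180.0, 0.0, -173.3]
force: [-0.1, -0.2, 0.4]
grip_width: 0.0006
grasp_force: 0.0
```

Call:
step_arm(delta_pos=[[0, 0, 0.015], [0, 0, 0.03], [0, 0, 0.04], [0, 0, 0.045]], rot=[[0, 0, 0], [0, 0, 0], [0, 0, 0], [0, 0, 0]], gripper=[-1, -1, -1, -1])

```text
time_s: 17.75
tool_pos: [0.4146, 0.4339, -0.0026]
tool_rot: [-180.0, -0.0, -173.3]
force: [-0.1, 0.0, 0.2]
grip_width: 0.0007
grasp_force: 0.0
```

Call:
step_arm(delta_pos=[[0, 0, 0.012], [0, 0, 0.025], [0, 0, 0.037], [0, 0, 0.037]], rot=[[0, 0, 0], [0, 0, 0], [0, 0, 0], [0, 0, 0]], gripper=[-1, -1, -1, -1])

```text
time_s: 18.25
tool_pos: [0.4145, 0.4339, -0.01]
tool_rot: [-180.0, -0.0, -173.3]
force: [-0.9, -0.2, -0.0]
grip_width: 0.0003
grasp_force: 0.0
```

Call:
step_arm(delta_pos=[[0, 0, 0.01], [0, 0, 0.02], [0, 0, 0.03], [0, 0, 0.03]], rot=[[0, 0, 0], [0, 0, 0], [0, 0, 0], [0, 0, 0]], gripper=[-1, -1, -1, -1])

```text
time_s: 18.75
tool_pos: [0.4148, 0.4343, -0.0116]
tool_rot: [180.0, -0.0, -173.3]
force: [-7.5, -8.7, 26.4]
grip_width: 0.0003
grasp_force: 12.7
```

Call:
step_arm(delta_pos=[[0, 0, -0.3], [0, 0, -0.6], [0, 0, -0.88], [0, 0, -0.88], [-0.52, -1.0, -0.88], [-0.52, -1.0, -0.88], [-0.52, -1.0, -0.88], [-0.52, -1.0, -0.88], [-0.52, -1.0, -0.88], [-0.52, -1.0, -0.65], [-0.52, -1.0, -0.65], [-0.57, -1.0, -0.65], [-0.62, -1.0, -0.65], [-0.66, -1.0, -0.65], [-0.69, -1.0, -0.65], [-0.705, -1.0, -0.65], [-0.705, -1.0, -0.65]], rot=[[0, 0, 0], [0, 0, 0], [0, 0, 0], [0, 0, 0], [0, 0, 0], [0, 0, 0], [0, 0, 0], [0, 0, 0], [0, 0, 0], [0, 0, 0], [0, 0, 0], [0, 0, 0], [0, 0, 0], [0, 0, 0], [0, 0, 0], [0, 0, 0], [0, 0, 0]], gripper=[-1, -1, -1, -1, -1, -1, -1, -1, -1, -1, -1, -1, -1, -1, -1, -1, -1])

```text
time_s: 20.88
tool_pos: [0.5782, 0.2518, 0.1142]
tool_rot: [-180.0, 0.0, -173.3]
force: [-1.8, -1.0, 0.3]
grip_width: 0.0005
grasp_force: 0.8
```

```bash
python3 s.py
```

```text
[ 0.0156 -0.0564  0.1142]
```

Call:
step_arm(delta_pos=[[0.01, 0, -0.2], [0.05, 0, -0.2], [0.2, 0.28, -0.2], [0.2, 0.28, -0.2], [0.2, 0.28, 0], [0.2, 0.28, 0], [0.15, 0.28, 0], [0.1, 0.28, 0], [0.05, 0.28, 0], [0.01, 0.28, 0], [-0.03, 0.28, 0], [-0.03, 0.28, 0], [0.0, 0.28, -0.2], [0.0, 0.28, -0.2], [0.3, 0.28, -0.2], [0.3, 0.28, -0.2], [0.3, 0.28, 0], [0.3, 0.28, 0], [0.25, 0.28, 0], [0.2, 0.28, 0]], rot=[[0, 0, 0], [0, 0, 0], [0, 0, 0], [0, 0, 0], [0, 0, 0], [0, 0, 0], [0, 0, 0], [0, 0, 0], [0, 0, 0], [0, 0, 0], [0, 0, 0], [0, 0, 0], [0, 0, 0], [0, 0, 0], [0, 0, 0], [0, 0, 0], [0, 0, 0], [0, 0, 0], [0, 0, 0], [0, 0, 0]], gripper=[-1, -1, -1, -1, -1, -1, -1, -1, -1, -1, -1, -1, -1, -1, -1, -1, -1, -1, -1, -1])

```text
time_s: 23.38
tool_pos: [0.5332, 0.3035, 0.116]
tool_rot: [179.9, 0.1, -173.3]
force: [-2.1, -0.4, 1.2]
grip_width: 0.0003
grasp_force: 1.4
```

Call:
step_arm(delta_pos=[[-0.05, 0, 0], [-0.1, 0, 0], [-0.15, 0, 0], [-0.18, 0, 0], [-0.195, 0, 0], [-0.195, 0, 0], [-0.18, 0, -0.2], [-0.18, 0, -0.2], [-0.19, 0.28, -0.2], [-0.19, 0.28, -0.2], [-0.19, 0.28, 0], [-0.19, 0.28, 0], [-0.14, 0.28, 0], [-0.09, 0.28, 0], [-0.05, 0.28, 0], [-0.02, 0.28, 0], [-0.02, 0.28, 0], [-0.04, 0.28, -0.2], [-0.04, 0.28, -0.2]], rot=[[0, 0, 0], [0, 0, 0], [0, 0, 0], [0, 0, 0], [0, 0, 0], [0, 0, 0], [0, 0, 0], [0, 0, 0], [0, 0, 0], [0, 0, 0], [0, 0, 0], [0, 0, 0], [0, 0, 0], [0, 0, 0], [0, 0, 0], [0, 0, 0], [0, 0, 0], [0, 0, 0], [0, 0, 0]], gripper=[-1, -1, -1, -1, -1, -1, -1, -1, -1, -1, -1, -1, -1, -1, -1, -1, -1, -1, -1])

```text
time_s: 25.75
tool_pos: [0.5345, 0.3607, 0.1578]
tool_rot: [179.8, 0.2, -173.3]
force: [0.1, -0.4, -0.4]
grip_width: 0.0
grasp_force: 0.0
```

```bash
python3 s.py
```

```text
[-0.0158  0.0567  0.1578]
```

Call:
step_arm(delta_pos=[[-0.3, 0, 0], [-0.3, 0, 0], [-0.3, 0, 0.22], [-0.3, 0, 0.22], [-0.25, 0, 0.22], [-0.2, 0, 0.22], [-0.15, 0, 0.22], [-0.1, 0, 0.22], [-0.05, 0, 0.22], [-0.02, 0, 0.22], [-0.005, 0, 0.22], [-0.005, 0, 0.22], [-0.03, 0, 0], [-0.03, 0, 0], [-0.44, -0.2, -0.8], [-0.44, -0.2, -0.8], [-0.44, -0.2, -0.8], [-0.44, -0.2, -0.8], [-0.44, -0.2, -0.8]], rot=[[0, 0, 0], [0, 0, 0], [0, 0, 0], [0, 0, 0], [0, 0, 0], [0, 0, 0], [0, 0, 0], [0, 0, 0], [0, 0, 0], [0, 0, 0], [0, 0, 0], [0, 0, 0], [0, 0, 0], [0, 0, 0], [0, 0, 0], [0, 0, 0], [0, 0, 0], [0, 0, 0], [0, 0, 0]], gripper=[-1, -1, -1, -1, -1, -1, -1, -1, -1, -1, -1, -1, -1, -1, -1, -1, -1, -1, -1])

```text
time_s: 28.12
tool_pos: [0.6243, 0.33, 0.3124]
tool_rot: [-180.0, -0.2, -173.3]
force: [0.1, 0.0, -1.5]
grip_width: 0.0004
grasp_force: 0.0
```

```bash
cat > wh.py <<'E'
from cell import env,viewer
from h import *
import pickle,sys
from scipy.ndimage import map_coordinates
c=cam(viewer,"wrist") if len(sys.argv)<2 else pickle.load(open(sys.argv[1],"rb"))
g=cv2.cvtColor(c["img"],cv2.COLOR_RGB2GRAY).astype(float);p=np.load("st.npy")
W=lambda L:R.from_euler('z',p[2]).apply(L)+[p[0],p[1],0]
a=np.linspace(-16,16,33);S,Y=np.meshgrid(a,a)
d=9.5;dots={1:[(0,0)],2:[(1,1),(-1,-1)],3:[(1,1),(-1,-1),(0,0)],4:[(1,1),(-1,-1),(1,-1),(-1,1)]};dots[5]=dots[4]+[(0,0)];dots[6]=dots[4]+[(1,0),(-1,0)]
def sc(q,y0,n):
    best=-9
    for fl in((1,1),(1,-1)):
      for sw in(0,1):
        T=np.ones_like(S)*1.
        for i,j in dots[n]:
            i2,j2=(i,j*fl[1]) if not sw else (j*fl[1],i)
            T[np.hypot(S-d*i2,Y-d*j2)<3.2]=-1
        t=q-(n-1)*np.pi/3;s=S.ravel()/1e3;r=.038
        X=np.c_[r*np.sin(t)+s*np.cos(t),y0+Y.ravel()/1e3,.075+r*np.cos(t)-s*np.sin(t)]
        uv=proj(c,W(X));I=map_coordinates(g,[uv[:,1],uv[:,0]],order=1)
        if I.std()>1: best=max(best,np.corrcoef(I,T.ravel())[0,1])
    return best
for nm,y0 in(("L",.056),("M",0),("R",-.056)):
    r=[]
    for n in range(1,7):
        for dd in range(-40,41,2):
            q=np.radians((n-1)*60+dd);r.append((sc(q,y0,n),n,dd,round(q,3)))
    r.sort(reverse=True);print(nm,[(round(x[0],2),)+x[1:] for x in r[:4]])
E
python3 wh.py w2.pkl;python3 wh.py
python3 - <<'E'
from cell import viewer
from h import *
c=cam(viewer,"wrist");cv2.imwrite("pics/w4.png",cv2.resize(c["img"][40:190,189:389,::-1],None,fx=4,fy=4))
E
```

```text
L [(np.float64(0.66), 3, 16, np.float64(2.374)), (np.float64(0.65), 3, 14, np.float64(2.339)), (np.float64(0.55), 3, 18, np.float64(2.409)), (np.float64(0.51), 3, 12, np.float64(2.304))]
M [(np.float64(0.66), 3, 30, np.float64(2.618)), (np.float64(0.63), 3, 28, np.float64(2.583)), (np.float64(0.55), 3, 32, np.float64(2.653)), (np.float64(0.54), 4, -30, np.float64(2.618))]
R [(np.float64(0.67), 2, 6, np.float64(1.152)), (np.float64(0.66), 3, -22, np.float64(1.71)), (np.float64(0.66), 2, 8, np.float64(1.187)), (np.float64(0.66), 3, -24, np.float64(1.676))]
L [(np.float64(0.59), 2, -2, np.float64(1.012)), (np.float64(0.57), 2, -4, np.float64(0.977)), (np.float64(0.5), 2, -6, np.float64(0.942)), (np.float64(0.47), 2, 0, np.float64(1.047))]
M [(np.float64(0.59), 5, 0, np.float64(4.189)), (np.float64(0.56), 5, 2, np.float64(4.224)), (np.float64(0.49), 5, -2, np.float64(4.154)), (np.float64(0.48), 3, 0, np.float64(2.094))]
R [(np.float64(0.65), 3, 2, np.float64(2.129)), (np.float64(0.62), 3, 0, np.float64(2.094)), (np.float64(0.55), 3, 4, np.float64(2.164)), (np.float64(0.54), 2, 32, np.float64(1.606))]
```

```bash
cat > hook.py <<'E'
from cell import env,viewer
from h import *
from scipy.optimize import least_squares
t=cam(viewer,"top");s=cam(viewer,"side")
H=np.array([[.05,.04,0],[.05,-.04,0],[-.115,-.04,0],[-.115,.04,0],[0,0,.07]])
tp=np.array([[137,325],[228,372],[138,548],[35,498]])/4+[368,145-75]
sp=np.array([[685,330],[692,405],[525,440],[517,362],[607,350]],float);sp=(sp-[400,300])/4+[325,230]
def RH(yaw): return R.from_euler('z',yaw)*R.from_euler('y',-28,degrees=True)
def Wh(p,L,z=None): return RH(p[2]).apply(L)+[p[0],p[1],.105]
f=least_squares(lambda p:np.r_[(proj(t,Wh(p,H[:4]))-tp).ravel(),(proj(s,Wh(p,H))-sp).ravel()],[.63,-.24,-.45],loss='soft_l1')
r=np.r_[(proj(t,Wh(f.x,H[:4]))-tp),(proj(s,Wh(f.x,H))-sp)]
if __name__=="__main__":
    print("hook",f.x[:2].round(4),np.degrees(f.x[2]).round(2));print(r.round(1).tolist());np.save("hk.npy",f.x)
    q=lambda a,b:(368+a/4,145+(b-300)/4)
    sd=(393.75,274.5)
    for n,tt in(("left tip",q(240,410)),("far left",q(105,405)),("right",(469,180)),("neck",q(320,445))):
        sx=(677-400)/4+325,(535-300)/4+230
        print(n,tri(t,tt,s,sx if n=="neck" else sd))
    print("can ctr",atz(t,*q(300,455),.05).round(3),atz(s,(668-400)/4+325,(555-300)/4+230,.05).round(3))
    print(np.round(env.get_obs()["qpos"],1))
    T=env.get_obs();print("to above tag",mv(T,np.array([.3749,.3157,.16]),R.from_euler('xyz',[180,0,91],degrees=True)))
E
python3 hook.py
```

```text
hook [ 0.6527 -0.2585] -26.73
[[0.2, -1.0], [0.9, -1.6], [-0.9, -0.9], [2.4, 0.7], [-0.7, -0.7], [-0.8, 0.8], [-1.2, 0.1], [0.1, -0.1], [-0.5, -0.2]]
left tip (array([ 0.65625371, -0.34084931,  0.03788764]), np.float64(0.0032659578406948686))
far left (array([ 0.71617545, -0.27405959, -0.19531326]), np.float64(0.0329596294837742))
right (array([ 0.59023134, -0.40237797,  0.26164583]), np.float64(0.007848895083777315))
neck (array([ 0.62120668, -0.39668487,  0.06807866]), np.float64(0.0015140608504321865))
can ctr [ 0.615 -0.385  0.05 ] [ 0.611 -0.405  0.05 ]
[-39.5  24.7  14.6  64.   -6.1  92.1  70.4]
to above tag (array([1.2417, 0.0746, 0.7657]), array([-0.0024, -0.0013,  1.1146]))
```

```bash
cat > box.py <<'E'
from hook import *
p=np.load("hk.npy")
def cr(c,X,W):
    H=W*3//4;u,v=proj(c,np.array([X]))[0];x,y=int(u)-W//2,int(v)-H//2;k=np.ascontiguousarray(c["img"][y:y+H,x:x+W,::-1]);f=400/W
    k=cv2.resize(k,(400,300),interpolation=cv2.INTER_CUBIC)
    def dr(L,col):
        P=((proj(c,Wh(p,np.array(L)))-[x,y])*f).astype(int);cv2.polylines(k,[P],True,col,1)
    for h,col in((0,(255,0,255)),(.08,(0,255,255))):
        dr([[-.08+a*.0375,b*.095,.082+h] for a,b in((1,1),(1,-1),(-1,-1),(-1,1))],col)
        dr([[-.123,.028,.008+h],[.027,.028,.008+h],[.027,-.028,.008+h],[-.123,-.028,.008+h]],col)
    dr([[0,0,0],[0,0,.07]],(0,255,0));dr(H0:=[[.05,.04,0],[.05,-.04,0],[-.115,-.04,0],[-.115,.04,0]],(0,255,0))
    return cv2.resize(k,(800,600),interpolation=cv2.INTER_LINEAR)[75:525] if 0 else k
X=[.59,-.23,.1]
im=np.hstack([cr(t,X,150),cr(s,X,150)]);cv2.imwrite("pics/box.png",im)
E
python3 box.py
```

```text
(no output)
```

View pics/box.png

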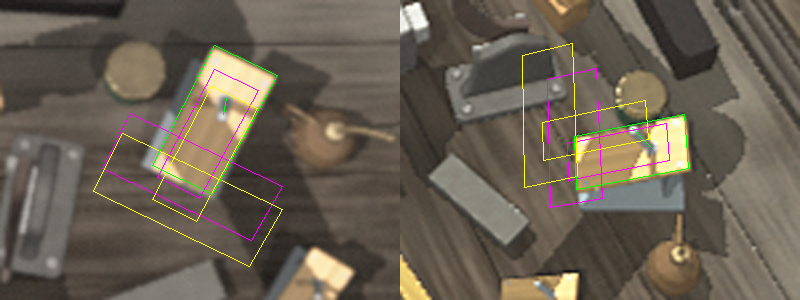

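Call:
step_arm(delta_pos=[[1, 0.06, 0.2], [1, 0.06, 0.2], [1, 0.06, 0.2], [1, 0.06, 0.2], [1, 0.06, 0.2], [1, 0.06, 0.2], [1, 0.06, 0.2], [1, 0.06, 0.2], [1, 0.06, 0.2], [1, 0.06, 0.2]], rot=[[0, 0, 1], [0, 0, 1], [0, 0, 1], [0, 0, 1], [0, 0, 1], [0, 0, 1], [0, 0, 1], [0, 0, 1], [0, 0, 1], [0, 0, 1]], gripper=[0.15, 0.15, 0.15, 0.15, 0.15, 0.15, 0.15, 0.15, 0.15, 0.15])

```text
time_s: 29.68
tool_pos: [0.4249, 0.3184, 0.2742]
tool_rot: [-180.0, -0.0, 101.0]
force: [0.1, 0.5, 1.1]
grip_width: 0.05
grasp_force: 0.0
```

Run:
```python
from hook import *
T=env.get_obs();print(mv(T,np.array([.3749,.3157,.001]),R.from_euler('xyz',[180,0,91],degrees=True)),np.round(T["qpos"],1))
# tag: recheck red centroid in top view
c=t;h=c["img"].astype(int);m=((h[...,0]>150)&(h[...,1]<70)&(h[...,2]<80)).astype(np.uint8);m[:230]=0;m[290:]=0;m[:,:190]=0;m[:,280:]=0
n,lab,st,ce=cv2.connectedComponentsWithStats(m);i=1+st[1:,4].argmax();pts=np.argwhere(lab==i)[:,::-1].astype(np.float32);r=cv2.minAreaRect(pts);print(st[i],r,atz(c,*r[0],.008))
w=cam(viewer,"wrist");cv2.imwrite("pics/w5.png",w["img"][:,:,::-1])
h=w["img"].astype(int);m=((h[...,0]>150)&(h[...,1]<80)&(h[...,2]<90)).astype(np.uint8);n,lab,st,ce=cv2.connectedComponentsWithStats(m);i=1+st[1:,4].argmax()
pts=np.argwhere(lab==i)[:,::-1];G=np.array([atz(w,u,v,.008)[:2] for u,v in pts]);r=cv2.minAreaRect((G*1000).astype(np.float32));print("wrist",len(pts),r)
```

```text
(array([ 0.0339, -0.2489,  1.3661]), array([-0.    , -0.    ,  0.1151])) [-54.6   2.2  15.4  94.9  -0.6  83.  -28.2]
[222 252  23  12  65] ((232.57598876953125, 258.33197021484375), (23.076223373413086, 8.675945281982422), 10.30484676361084) [0.38317867 0.3014381  0.008     ]
wrist 139 ((385.7201232910156, 275.3312072753906), (27.390159606933594, 20.629362106323242), 44.38580322265625)
```

Run:
```python
from h import *
import pickle
w=pickle.load(open("w1.pkl","rb"));h=w["img"].astype(int)
m=((h[...,0]>120)&(h[...,1]<90)&(h[...,2]<100)&(h[...,0]>2*h[...,1])).astype(np.uint8);m[:70]=0;m[140:]=0
n,lab,st,ce=cv2.connectedComponentsWithStats(m);i=1+st[1:,4].argmax();print(st[i])
pts=np.argwhere(lab==i)[:,::-1];G=np.array([atz(w,u,v,.008)[:2] for u,v in pts]);r=cv2.minAreaRect((G*1000).astype(np.float32));print(r)
g=h.sum(2);b=np.zeros_like(m);x,y,ww,hh=st[i][:4];sub=(g[y+3:y+hh-3,x+4:x+ww-4]<150).astype(np.uint8)
n,lab,st2,ce=cv2.connectedComponentsWithStats(sub)
for j in range(1,n):
    if st2[j,4]>15: print(st2[j],[atz(w,ce[j][0]+x+4,ce[j][1]+y+3,z).round(4).tolist() for z in(.004,.03)])
```

```text
[294 107  14  12  77]
((383.01220703125, 272.9483337402344), (14.95423698425293, 19.732830047607422), 0.46866142749786377)
```

Run:
```python
from h import *
import pickle
w=pickle.load(open("w1.pkl","rb"));h=w["img"].astype(int)
m=((h[...,0]-h[...,1]>80)).astype(np.uint8);m[:70]=0;m[140:]=0;m[:,:230]=0;m[:,390:]=0
pts=np.argwhere(m)[:,::-1];print(len(pts),h[100,270],h[112,331])
G=np.array([atz(w,u,v,.008)[:2] for u,v in pts]);r=cv2.minAreaRect((G*1000).astype(np.float32));print(r,cv2.boxPoints(r).round(1).tolist())
b=((h.sum(2)<200)&(np.arange(640)[None]>310)&(np.arange(640)[None]<352)&(np.arange(400)[:,None]>98)&(np.arange(400)[:,None]<122)).astype(np.uint8)
q=np.argwhere(b)[:,::-1];G=np.array([atz(w,u,v,.044)[:2] for u,v in q]);r=cv2.minAreaRect((G*1000).astype(np.float32));print(len(q),r)
```

```text
3106 [247 115 108] [103 104 108]
((375.77960205078125, 283.79559326171875), (57.919498443603516, 151.25747680664062), 1.1164511442184448) [[345.3999938964844, 358.79998779296875], [348.29998779296875, 207.60000610351562], [406.20001220703125, 208.6999969482422], [403.29998779296875, 360.0]]
3 ((374.422119140625, 291.97967529296875), (2.769406795501709, 1.1608005479502026e-05), 6.700873374938965)
```

Call:
step_arm(delta_pos=[[0.03, -0.25, 0.4], [0.03, -0.25, 0.8], [0.03, -0.25, 0.95], [0.03, -0.25, 0.95]], rot=[[0, 0, 0.117], [0, 0, 0.117], [0, 0, 0.117], [0, 0, 0.117]], gripper=[0.15, 0.15, 0.15, 0.15])

```text
time_s: 30.32
tool_pos: [0.3722, 0.3127, 0.0808]
tool_rot: [-179.7, 0.3, 90.8]
force: [0.2, -0.0, 0.5]
grip_width: 0.0499
grasp_force: 0.0
```

Run:
```python
from cell import env
from h import *
T=env.get_obs();print(mv(T,np.array([.3752,.3158,.001]),R.from_euler('xyz',[180,0,91.1],degrees=True)))
```

```text
(array([0.0177, 0.0176, 0.3986]), array([-0.0036,  0.0037, -0.0036]))
```

Descend in steps, close gently, hold.

Call:
step_arm(delta_pos=[[0.01, 0.01, 0.15], [0.01, 0.01, 0.3], [0.01, 0.01, 0.395], [0.01, 0.01, 0.395], [0.01, 0.01, 0.395], [0.01, 0.01, 0.395], [0.01, 0.01, 0.395], [0.01, 0.01, 0.395], [0.01, 0.01, 0.395]], rot=[[0, 0, 0], [0, 0, 0], [0, 0, 0], [0, 0, 0], [0, 0, 0], [0, 0, 0], [0, 0, 0], [0, 0, 0], [0, 0, 0]], gripper=[0.15, 0.15, 0.15, 0.15, -1, -1, -1, -1, -1], squeeze=35)

```text
time_s: 31.45
tool_pos: [0.3768, 0.3174, 0.0057]
tool_rot: [-180.0, -0.0, 90.7]
force: [-2.9, -0.2, 4.2]
grip_width: 0.0198
grasp_force: 34.9
```

Call:
step_arm(delta_pos=[[0, 0, -0.2], [0, 0, -0.5], [0, 0, -0.8], [0, 0, -1], [0, 0, -1]], rot=[[0, 0, 0], [0, 0, 0], [0, 0, 0], [0, 0, 0], [0, 0, 0]], gripper=[-1, -1, -1, -1, -1])

```text
time_s: 32.08
tool_pos: [0.3787, 0.3184, 0.2085]
tool_rot: [179.7, -0.3, 90.7]
force: [0.4, 0.2, -2.5]
grip_width: 0.0197
grasp_force: 34.9
```

Run:
```python
from hook import *
o=env.get_obs();w=viewer.read_camera("wrist");R0=R.from_euler('xyz',o["tool_rot"],degrees=True)
print(R0.inv().apply(w["pose"][:3,3]-o["tool_pos"]),o["grip_width"],o["force"])
print(mv(o,np.array([.40,.20,.40]),R.from_euler('xyz',[180,0,120],degrees=True)))
# target rotation
p=np.load("hk.npy");M=RH(p[2]).as_matrix();Rg=R.from_matrix(np.c_[-M[:,0],M[:,1],-M[:,2]]);print(Rg.as_euler('xyz',degrees=True))
```

```text
[ 0.07572166  0.00070037 -0.17253452] 0.01978007829428358 [ 0.41756926 -0.16316767 -2.178307  ]
(array([-0.585 ,  0.1091, -0.978 ]), array([-0.0006,  0.0004, -0.3408]))
[180.         28.        153.2667417]
```

Call:
step_arm(delta_pos=[[-0.05, 0.01, -0.3], [-0.15, 0.03, -0.6], [-0.3, 0.06, -0.95], [-0.45, 0.09, -0.98], [-0.6, 0.11, -0.98], [-0.6, 0.11, -0.98]], rot=[[0, 0, -0.1], [0, 0, -0.2], [0, 0, -0.3], [0, 0, -0.34], [0, 0, -0.34], [0, 0, -0.34]], gripper=[-1, -1, -1, -1, -1, -1])

```text
time_s: 32.98
tool_pos: [0.401, 0.1946, 0.3999]
tool_rot: [-179.9, 0.0, 119.7]
force: [-0.4, -0.0, -1.7]
grip_width: 0.0195
grasp_force: 34.9
```

```bash
cat > go.py <<'E'
import sys
from hook import *
o=env.get_obs();a=[float(x) for x in sys.argv[1:]]
print(mv(o,np.array(a[:3]),R.from_euler('xyz',a[3:],degrees=True)),np.round(o["qpos"],1))
E
python3 go.py .48 .03 .42 180 0 153.3
```

```text
(array([-0.9262, -0.0716, -0.1021]), array([-0.0018, -0.0006, -0.3881])) [-53.4  -9.2  20.3  90.8   3.2  97.9  -3. ]
```

Call:
step_arm(delta_pos=[[-0.3, -0.02, -0.05], [-0.6, -0.05, -0.1], [-0.9, -0.07, -0.1], [-0.92, -0.07, -0.1], [-0.92, -0.07, -0.1]], rot=[[0, 0, -0.1], [0, 0, -0.2], [0, 0, -0.3], [0, 0, -0.39], [0, 0, -0.39]], gripper=[-1, -1, -1, -1, -1])

```text
time_s: 33.7
tool_pos: [0.4801, 0.0316, 0.4201]
tool_rot: [-179.9, -0.1, 153.4]
force: [0.0, 0.7, -1.3]
grip_width: 0.0197
grasp_force: 34.9
```

```bash
python3 go.py .54 -.17 .40 180 28 153.3
```

```text
(array([-0.7226, -0.7734,  0.1019]), array([-2.000e-04, -3.266e-01,  2.300e-03])) [-48.1  -5.7  37.5  84.8   3.5  99.8  53.4]
```

Call:
step_arm(delta_pos=[[-0.2, -0.22, 0], [-0.4, -0.43, 0], [-0.6, -0.64, 0.02], [-0.72, -0.77, 0.06], [-0.72, -0.77, 0.1], [-0.72, -0.77, 0.1], [-0.72, -0.77, 0.1]], rot=[[0, 0, 0], [0, -0.05, 0], [0, -0.13, 0], [0, -0.23, 0], [0, -0.326, 0], [0, -0.326, 0], [0, -0.326, 0]], gripper=[-1, -1, -1, -1, -1, -1, -1])

```text
time_s: 34.67
tool_pos: [0.5383, -0.1712, 0.3992]
tool_rot: [-179.9, 27.8, 153.4]
force: [-0.3, -1.5, -1.8]
grip_width: 0.0198
grasp_force: 34.9
```

Run:
```python
from hook import *
o=env.get_obs();w=cam(viewer,"wrist");R0=R.from_euler('xyz',o["tool_rot"],degrees=True)
print(R0.inv().apply(w["pose"][:3,3]-o["tool_pos"]),np.round(o["qpos"],1))
cv2.imwrite("pics/w6.png",w["img"][:,:,::-1])
# predicted hole position under tool-fixed bias model and world-z bias model
p=np.load("hk.npy")
for n,L in(("tool",[-.0816,0,.0057]),):
    X=np.array(o["tool_pos"])+R0.apply(L);print(n,"hole in hook frame",RH(p[2]).inv().apply(X-[p[0],p[1],.105]).round(4))
# red pixels in wrist/top/side
for nm,c in(("w",w),("t",t),("s",s)):
    h=c["img"].astype(int);m=(h[...,0]-h[...,1]>80).astype(np.uint8);n,lab,st,ce=cv2.connectedComponentsWithStats(m)
    for i in np.argsort(-st[1:,4])[:3]+1: print(nm,st[i],ce[i].round(1))
    corners=[[.0426-.0000-.0,0,0]]
    P=np.array([[-.1086,.028,0],[-.1086,-.028,0],[.0414,-.028,0],[.0414,.028,0]])  # plate top approx tool frame
    for dz in(0,):
        X=np.array(o["tool_pos"])+R0.apply(P+[0,0,.0017]);print(nm,"pred plate",proj(c,X).round(1).tolist())
```

```text
[ 0.07547838  0.00089465 -0.17255621] [-15.  -17.2  18.7 101.6  16.9  69.1  65.1]
tool hole in hook frame [0.0971 0.027  0.3215]
w [ 270  170   98   81 4753] [318.4 198.2]
w [286 289  66  26 560] [318.6 308.4]
w [554   0   8   3  16] [558.1   0.6]
w pred plate [[352.7, 361.4], [281.2, 361.2], [268.2, 170.3], [365.2, 170.3]]
t [388 152  38  44 770] [406.2 173. ]
t [472  17   8   6  36] [475.3  19.4]
t [252 198   3   3   6] [253.2 199.2]
t pred plate [[404.7, 151.0], [425.4, 160.9], [397.9, 211.8], [378.1, 202.4]]
s [348 188  36  24 484] [367.4 199.7]
s [479 138   7   5  26] [482.  139.8]
s pred plate [[381.7, 187.9], [382.8, 203.7], [338.5, 214.3], [338.2, 199.0]]
```

Call:
step_arm(delta_pos=[[0.1, -0.03, 0.25], [0.2, -0.06, 0.5], [0.35, -0.1, 0.75], [0.485, -0.135, 0.95], [0.485, -0.135, 1.0], [0.485, -0.135, 1.0], [0.485, -0.135, 1.0]], rot=[[0, 0, 0], [0, 0, 0], [0, 0, 0], [0, 0, 0], [0, 0, 0], [0, 0, 0], [0, 0, 0]], gripper=[-1, -1, -1, -1, -1, -1, -1])

```text
time_s: 35.7
tool_pos: [0.5382, -0.1988, 0.1825]
tool_rot: [179.9, 28.3, 153.5]
force: [0.5, 0.3, -1.3]
grip_width: 0.0195
grasp_force: 34.9
```

```bash
cat > hk.py <<'E'
from hook import *
o=env.get_obs();R0=R.from_euler('xyz',o["tool_rot"],degrees=True);p=np.load("hk.npy")
X=np.array(o["tool_pos"])+R0.apply([-.0816,0,.0057]);print("hole in hook",RH(p[2]).inv().apply(X-[p[0],p[1],.105]).round(4),np.round(o["qpos"],1))
def red(c,f):
    h=c["img"].astype(int);m=(h[...,0]-h[...,1]>80).astype(np.uint8);n,lab,st,ce=cv2.connectedComponentsWithStats(m)
    for i in np.argsort(-st[1:,4])[:2]+1:
        q=np.argwhere(lab==i)[:,::-1];print(f,st[i],"top",q[q[:,1].argmin()],"right",q[q[:,0].argmax()],"left",q[q[:,0].argmin()])
red(t,"t");red(s,"s")
P=np.array([[-.1086,.028,0],[-.1086,-.028,0],[.0414,-.028,0],[.0414,.028,0]])+[0,0,.0017]
for c in(t,s):print(proj(c,np.array(o["tool_pos"])+R0.apply(P)).round(1).tolist())
E
python3 hk.py
```

```text
hole in hook [0.0029 0.0015 0.1233] [-12.4 -12.3  23.5 122.9  17.6  42.   64.8]
t [387 168  32  37 565] top [401 168] right [418 176] left [387 194]
t [472  17   7   6  35] top [473  17] right [478  18] left [472  19]
s [348 226  32  22 399] top [376 226] right [379 238] left [348 244]
s [479 138   7   5  26] top [480 138] right [485 140] left [479 139]
[[400.6, 167.9], [418.2, 176.3], [394.9, 219.4], [378.0, 211.3]]
[[377.6, 226.7], [378.6, 241.4], [339.0, 249.8], [338.7, 235.4]]
```

Call:
step_arm(delta_pos=[[0.013, -0.008, 0.1], [0.013, -0.008, 0.2], [0.013, -0.008, 0.25], [0.013, -0.008, 0.3], [0.013, -0.008, 0.35], [0.013, -0.008, 0.35]], rot=[[0, 0, 0], [0, 0, 0], [0, 0, 0], [0, 0, 0], [0, 0, 0], [0, 0, 0]], gripper=[-1, -1, -1, -1, -1, -1])

```text
time_s: 36.55
tool_pos: [0.5619, -0.2143, 0.1154]
tool_rot: [-180.0, 28.0, 153.5]
force: [-0.8, 0.6, -1.8]
grip_width: 0.0197
grasp_force: 34.9
```

```bash
python3 hk.py
```

```text
hole in hook [-0.0021 -0.0009  0.0516] [-12.7  -3.3  27.1 123.9  13.3  32.1  68.6]
t [388 164  31  35 522] top [402 164] right [418 172] left [388 190]
t [472  16   8   7  37] top [476  16] right [479  19] left [472  19]
s [355 235  31  21 366] top [383 235] right [385 246] left [355 253]
s [479 138   7   5  27] top [480 138] right [485 140] left [479 139]
[[401.7, 163.6], [418.5, 171.6], [396.2, 213.1], [380.0, 205.3]]
[[383.8, 235.5], [384.9, 249.9], [346.2, 257.7], [345.8, 243.6]]
```

Call:
step_arm(delta_pos=[[-0.008, 0.005, 0.06], [-0.008, 0.005, 0.12], [-0.008, 0.005, 0.17], [-0.008, 0.005, 0.2], [-0.008, 0.005, 0.22], [-0.008, 0.005, 0.235], [-0.008, 0.005, 0.245], [-0.008, 0.005, 0.245]], rot=[[0, 0, 0], [0, 0, 0], [0, 0, 0], [0, 0, 0], [0, 0, 0], [0, 0, 0], [0, 0, 0], [0, 0, 0]], gripper=[-1, -1, -1, -1, -1, -1, -1, -1])

```text
time_s: 37.65
tool_pos: [0.5845, -0.2242, 0.0737]
tool_rot: [180.0, 28.0, 153.4]
force: [0.7, -0.7, -1.7]
grip_width: 0.0196
grasp_force: 34.9
```

```bash
python3 hk.py
```

```text
hole in hook [-0.0004  0.0002  0.0027] [-11.9   4.1  28.3 123.1   7.   25.8  73.7]
t [389 160  30  34 474] top [402 160] right [418 167] left [389 184]
t [472  16   8   7  39] top [476  16] right [479  20] left [472  18]
s [361 240  30  21 329] top [388 240] right [390 247] left [361 257]
s [479 138   7   5  26] top [480 138] right [485 140] left [479 139]
[[402.3, 159.0], [418.7, 166.8], [397.0, 207.3], [381.2, 199.8]]
[[389.1, 240.2], [390.2, 254.4], [352.2, 261.9], [351.7, 248.1]]
```

Call:
step_arm(delta_pos=[[0, 0, 0.01], [0, 0, 0.015], [0, 0, 0.015], [0, 0, 0.015], [0, 0, 0.015], [0, 0, 0.015]], rot=[[0, 0, 0], [0, 0, 0], [0, 0, 0], [0, 0, 0], [0, 0, 0], [0, 0, 0]], gripper=[-1, -1, 0.15, 0.15, 0.15, 0.15])

```text
time_s: 38.5
tool_pos: [0.5857, -0.2249, 0.0708]
tool_rot: [-180.0, 28.0, 153.5]
force: [-1.1, -0.3, -0.8]
grip_width: 0.0477
grasp_force: 0.0
```

Call:
step_arm(delta_pos=[[0, 0, -0.05], [0, 0, -0.15], [0, 0, -0.3], [0, 0, -0.5], [0, 0, -0.7], [0, 0, -0.7]], rot=[[0, 0, 0], [0, 0, 0], [0, 0, 0], [0, 0, 0], [0, 0, 0], [0, 0, 0]], gripper=[0.15, 0.15, 0.15, 0.15, 0.15, 0.15])

```text
time_s: 39.25
tool_pos: [0.5282, -0.1954, 0.199]
tool_rot: [179.8, 28.4, 153.4]
force: [0.1, 0.2, 0.2]
grip_width: 0.0502
grasp_force: 0.0
```

```bash
cat > fin.py <<'E'
from hook import *
p=np.load("hk.npy");w=cam(viewer,"wrist");print(env.get_obs()["grip_width"])
P=np.array([[.027,.028,.008],[.027,-.028,.008],[-.123,-.028,.008],[-.123,.028,.008]])
for n,c in(("t",t),("s",s),("w",w)):
    h=c["img"].astype(int);m=(h[...,0]-h[...,1]>80).astype(np.uint8);k,lab,st,ce=cv2.connectedComponentsWithStats(m);i=1+st[1:,4].argmax()
    q=np.argwhere(lab==i)[:,::-1];print(n,st[i],"T",q[q[:,1].argmin()],"R",q[q[:,0].argmax()],"B",q[q[:,1].argmax()],"L",q[q[:,0].argmin()]," pred",proj(c,Wh(p,P)).round(1).tolist())
E
python3 fin.py
```

```text
0.049649692251494335
t [382 162  36  46 647] T [401 162] R [417 169] B [393 207] L [382 197]  pred [[402.5, 159.0], [418.9, 166.8], [397.0, 207.3], [381.2, 199.7]]
s [350 241  39  22 418] T [384 241] R [388 247] B [351 262] L [350 248]  pred [[389.1, 240.2], [390.2, 254.3], [352.1, 261.7], [351.6, 247.9]]
w [ 291  136   56  126 5003] T [291 136] R [346 137] B [293 261] L [291 136]  pred [[341.4, 276.1], [292.9, 276.0], [289.6, 144.4], [345.3, 144.6]]
```

Call:
step_arm(delta_pos=[[0, 0, -0.1], [0, 0, -0.2], [0, 0, -0.2], [0, 0, -0.2]], rot=[[0, 0, 0], [0, 0, 0], [0, 0, 0], [0, 0, 0]], gripper=[0.15, 0.15, 0.15, 0.15])

```text
time_s: 39.9
tool_pos: [0.5094, -0.1879, 0.2281]
tool_rot: [-179.9, 27.9, 153.4]
force: [-0.2, -0.3, 0.1]
grip_width: 0.05
grasp_force: 0.0
```

```bash
python3 fin.py; python3 -c "
from cell import env
print(env.sign_off())"
```

```text
0.04993607413274426
t [380 162  38  48 694] T [401 162] R [417 169] B [394 209] L [380 200]  pred [[402.5, 159.0], [418.9, 166.8], [397.0, 207.3], [381.2, 199.7]]
s [350 241  39  22 417] T [384 241] R [388 247] B [351 262] L [350 248]  pred [[389.1, 240.2], [390.2, 254.3], [352.1, 261.7], [351.6, 247.9]]
w [ 294  135   50  122 4298] T [294 135] R [343 136] B [306 256] L [294 135]  pred [[339.5, 262.3], [295.3, 262.2], [292.9, 142.4], [342.6, 142.5]]
the job is handed in; nothing more can be done
None
```

The job is handed in at about 40 s of the 72 s: by camera the wheels read 2, 5, 3, each within 4°, and the red tag lies on the peg about 5 mm downhill of its foot, with the gripper clear; the sign-off returned no verdict.

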